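Refit the control knob of a hotplate on the flat of its spindle

TASK

The knob has come off the hotplate. Grip the bare spindle across its flat and turn it anticlockwise to off, as far as it goes, so that the flat faces the front edge; then push the knob onto it, pointer towards the off mark at the front, down against the sprung bezel until it is fully home. Finish while still holding the knob down like that, so that I can tighten its set screw, and leave the other things where they are.

Things in the scene. Friction and masses are not known exactly. Their poses are not given: they have to be found in the camera images.
- hotplate: fixed portable hotplate, white housing, steel top, 210 (x) x 210 (y) x 50 mm high. Origin: centre of its underside; x points from its front edge (robot's side) to the back, z up. A round iron plate, 132 mm across, rising to 60 mm, is centred 36 mm behind the origin. The off mark is a black dash on the steel top between spindle and front edge; the setting ticks go round the spindle
- spindle_axis (a point): point on the upright bare spindle's axis, at the height of the steel top (50 mm over the worktop), 42 mm behind the front edge; hotplate's axes. The spindle is D-shaped from 9 to 34 mm above this point (last 1.5 mm tapered): 12 mm round with one flat 2.4 mm from the axis: jaws close to 8.4 mm square on the flat, 11 mm at 30 degrees off, 12 mm on the round. They do not pull it square
- spindle (a joint): angle of the spindle, rad: 0 = off, at its stop, with the flat facing the front edge (-x of the hotplate); grows clockwise seen from above (the flat goes from the front towards the hotplate's +y side), up to 2.4. It turns stiffly (0.05 N m) and stays where it is left
- bezel (a joint): how far the sprung steel ring round the spindle (47 mm across, hole 18 mm) is pressed down, m: 0 = up, its top 8.5 mm above the hotplate's steel top; 0.005 = down on its stop. It yields at 3 N and takes 7 N at the stop
- knob: loose round aluminium knob, 43 mm across, 35 mm high, about 70 g, standing upright on the worktop in front of the hotplate. Origin: centre of its underside, z up. A black pointer line runs along its top to its -x side; the set screw is below the pointer. Home on the spindle its underside is 3.5 mm above the steel top; it meets the raised bezel at 8.5 mm
- screwdriver: small screwdriver with a black handle, 150 mm long, lying to the right of the knob along the draining board's edge; not to be moved
- tin_2: round green tin, 75 mm across, 58 mm high, standing on the draining board to the right; not to be moved
- mill_1: wooden pepper mill, 58 mm across, 170 mm high, at the back left; not to be moved
- mill_2: glass salt mill with a grey cap, 44 mm across, 90 mm high, at the back left; not to be moved
- knob_bore (a point): centre of the bore's mouth in the knob's underside (the knob's origin, same axes). Blind D bore, 13.4 mm across, 32 mm deep, conical mouth 21 mm across; its flat, 3 mm from the axis, is on the pointer side (-x) and begins 5.5 mm up. It slides over the spindle only with the pointer the way the spindle's flat faces, within about 15 degrees; else it stops some 26 mm above the steel top
- spindle_flat (a point): middle of the spindle's flat face, which is 11 mm wide and 23 mm high; this point is 21 mm above the hotplate's steel top; its -x axis points straight out of the face. It turns with the spindle

How it is judged:
On the way, in this order (a step that is already met when the one before it is completed fails the run):
1. the fingers grip the bare spindle on its flat and have turned it to off, the flat facing the front edge within 9 degrees (contact force between the fingers and spindle_c2 above 1 N and value of joint spindle below 0.15 rad and horizontal distance between knob and spindle_axis above 0.05 m), for 0.2 s.
2. the knob, held by the fingers, is on the spindle down to its bezel (contact force between the fingers and knob above 1 N and horizontal distance between knob and spindle_axis below 0.003 m and z of knob in the frame of spindle_axis below 0.0095 m), for 0.1 s.
At the end, for the whole second after the job is handed in: knob on the spindle (axes within 3 mm, upright within 6 degrees), its pointer and the spindle at off within 15 degrees, bezel pressed at least 3.5 of its 5 mm, knob's underside at most 5.5 mm above the steel top, still, with the fingers holding it (over 2 N) (contact force between the fingers and knob above 2 N and value of joint bezel above 0.0035 m and z of knob in the frame of spindle_axis below 0.0055 m and horizontal distance between knob and spindle_axis below 0.003 m and angle between knob's own z axis and vertical below 0.1 rad and angle between the x axis of knob and the x axis of hotplate, either way round below 0.26 rad and value of joint spindle below 0.26 rad and linear speed of knob below 0.02 m/s); the arm keeps its last pose, push and grip.
It fails at once if the screwdriver, the tin or a mill is moved by more than 25 mm (distance of any of screwdriver, tin_2, mill_1, mill_2 from where it was at the start of the episode above 0.025 m).
It also fails if it takes over 45 s, if anything falls off the work surface, if the arm or the gripper's body presses on something with over 40 N, if the wrist force passes 120 N, or if a joint passes its speed limit or range.

ROBOT

A 7-joint arm with a two-finger parallel gripper is mounted at the origin on a cart in front of the work surface, level with it; the furniture and walls round the work are solid. World frame = base frame: x ahead of the robot, y to its left, z up, the work surface at z = 0. Lengths are in m, angles in rad, forces in N, time in s.
With the tool pointing down it reaches from about 0.4 to 0.85 m from the base axis. Payload 4.5 kg.
Tool frame: the origin (TCP) lies on the mounting face of the last link; the fingertips stand 166 mm ahead of it and the grasp point (between the pads) lies 147 mm ahead of it; z points along the fingers, y is the line along which they close (so a half turn about z gives the same grasp; the last joint's range is limited). The gripper opens to 88 mm and grips with 3 to 60 N. Pads are 18 mm wide; open, the fingers measure 123 mm over their backs; the gripper's body (75 mm by 187 mm) begins 45 mm behind the grasp point.
Start: joints at [1.257, 0.689, -0.195, 1.565, 0.157, 0.902, -0.215], TCP at [0.213, -0.588, 0.405] pointing down, gripper open.
Joint ranges: [-3.01, 3.01], [-0.46, 2.08], [-1.47, 1.51], [0.13, 2.56], [-1, 4.14], [0.04, 2.09], [-2.66, 2.66]. Speed limits (rad/s): [2.57, 2.57, 3.14, 3.14, 3.14, 3.14, 3.14].

INTERFACE

Orientations are given as a unit quaternion [w, x, y, z].
In Python, from rig import env gives the robot as it stands. The module is installed in compiled form; this text tells all that it offers.
- The arm moves only by the shell command python3 -m jog 'ROWS'. ROWS is a JSON list of rows, 1 to 20 of them, each an object with the fields tx, ty, tz (the shift in a scale on which 1.0 is 500 mm), twist (a turn about the tool's z in parts of the range, where 1.0 means 2 pi rad), finger_gap (the opening from 0.0 (shut) to 1.0 (fully open)); a field left out counts as zero (the opening has to be given); each row is the pose to reach, as a shift and turn from the pose commanded when the command began, along the tool's axes at that moment; what a row does not reach only later rows make up. A row lasts 1/8 s, in which the tool goes at most 0.0625 m and 0.188 rad, less where a joint would pass 70% of its speed; a pose out of reach is approached as far as the arm can. The fingers move at their own pace and stop on an object; the grip force is fixed at half the most. Time passes only in rows, so rows that do not move let the fingers close. It prints the time, the measured TCP pose, the force, the opening and the grip force at its end. A shift or turn number past 1, either way, is cut back to 1. Input that does not fit is refused with a message, and nothing moves.
- env.observe(): the state, without advancing time (a new reading comes with each control period).
- env.read_camera(name): name is "side" or "top"; returns a dict with "img" (400x640x3 uint8, red, green, blue), "intrinsics" (3x3 intrinsics, pixels), "k1" (the pictures are not rectified: a ray, as slopes to the right and down, at radius r is drawn at 1 + k1 r^2 times it, then the intrinsics apply), "world_from_camera" (4x4, takes a point from camera to world coordinates). Camera axes: x right, y down, z forward; pixel columns grow to the right and rows downward; lengths in m; the calibration is good to about 2 mm. A picture is of the moment at which its call begins. There is no depth.
- env.finish_job(): hands the job in; it is judged then, once.
The state is a dict: "t": time; "joint_pos": joint angles; "joint_velocities": joint speeds; "joint_efforts": joint torques, N m; "eef_pos": TCP position; "eef_rot": TCP orientation; "wrist_force": force on the tool from outside, world axes, zero at the start; "torque": the same for the moment, N m; "gripper_width": opening from 0.0 (shut) to 1.0 (fully open); "gripper_force": force on a finger pad.
Only numpy, scipy, OpenCV 4.12 (cv2) and the standard library are available. Lean on these libraries where they do the work, as an engineer would, in place of code of your own. Each camera call takes 0.05 s, during which the arm holds its last target. There are 200 camera calls.

## Working session

There is one attempt and no reset: what is moved stays moved. The work goes in short steps, Python scripts to look and compute and a shell command to move; the robot and the scene stay as the last step left them, time stands still between calls to the robot, and variables do not carry over. Pictures are saved under pics/ and viewed, at most 10 in all, crops included, and the job is handed in when it is done.

```bash
mkdir -p pics
cat > h.py <<'E'
import numpy as np, cv2
from rig import env
def cam(n):
    return env.read_camera(n)
def ray(c,u,v):
    K=np.array(c["intrinsics"]);k=c["k1"]
    d=np.array([(u-K[0,2])/K[0,0],(v-K[1,2])/K[1,1]]);s=d.copy()
    for _ in range(30): s=d/(1+k*(s@s))
    T=np.array(c["world_from_camera"]);return T[:3,3],T[:3,:3]@np.array([s[0],s[1],1])
def onz(c,u,v,z):
    o,d=ray(c,u,v);return o+d*(z-o[2])/d[2]
def proj(c,p):
    K=np.array(c["intrinsics"]);T=np.array(c["world_from_camera"])
    q=T[:3,:3].T@(np.array(p)-T[:3,3]);s=q[:2]/q[2];s=s*(1+c["k1"]*(s@s))
    return K[0,0]*s[0]+K[0,2],K[1,1]*s[1]+K[1,2]
def save(n,c,box=None,f=1):
    im=c["img"][:,:,::-1]
    if box: im=im[box[1]:box[3],box[0]:box[2]]
    cv2.imwrite("pics/"+n,cv2.resize(im,None,fx=f,fy=f,interpolation=cv2.INTER_CUBIC))
E
python3 - <<'E'
from h import *
for n in("side","top"):
    c=cam(n);save(n+"0.png",c);T=np.array(c["world_from_camera"]);print(n,T.round(3).tolist(),np.array(c["intrinsics"]).round(1).tolist(),c["k1"])
s=env.observe();print(s["eef_pos"],s["eef_rot"],s["gripper_width"],s["t"])
E
```

```text
side [[-0.623, -0.509, 0.593, -0.436], [-0.782, 0.428, -0.454, 0.596], [-0.023, -0.747, -0.665, 1.104], [0.0, 0.0, 0.0, 1.0]] [[477.8, 0.0, 319.6], [0.0, 477.8, 203.3], [0.0, 0.0, 1.0]] -0.05126761038344414
top [[-0.019, -0.989, 0.149, 0.326], [-1.0, 0.022, 0.015, -0.12], [-0.018, -0.149, -0.989, 1.149], [0.0, 0.0, 0.0, 1.0]] [[378.5, 0.0, 318.4], [0.0, 378.5, 200.0], [0.0, 0.0, 1.0]] 0.029687008416295974
[ 0.21289441 -0.58732206  0.40401096] [-7.77098877e-04  9.84912688e-01  1.73050163e-01 -1.87062723e-04] 0.9992239694682742 0.1
```

View pics/side0.png

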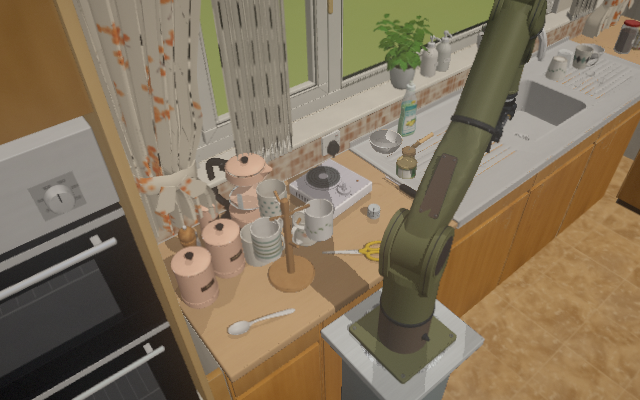

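View pics/top0.png

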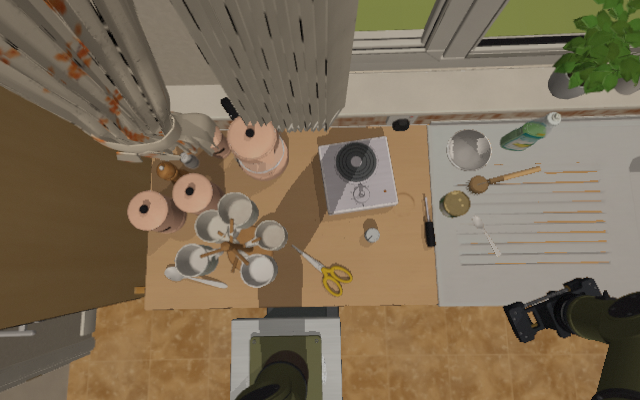

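The top view shows the hotplate around (358,175), the spindle near (362,195), and the knob near (371,236). In the side view the hotplate is at (330,188) and the knob at (373,211). I'll zoom in on both.

Run:
```python
from h import *
a=cam("top");b=cam("side")
x=cv2.resize(a["img"][130:255,310:405],None,fx=4.8,fy=4.8,interpolation=cv2.INTER_CUBIC)
y=cv2.resize(b["img"][150:230,280:390],None,fx=3,fy=3,interpolation=cv2.INTER_CUBIC)
z=np.zeros((600,456+330,3),np.uint8);z[:x.shape[0],:456]=x;z[:y.shape[0],456:]=y
cv2.imwrite("pics/z0.png",z[:,:,::-1])
```

```text
(no output)
```

View pics/z0.png

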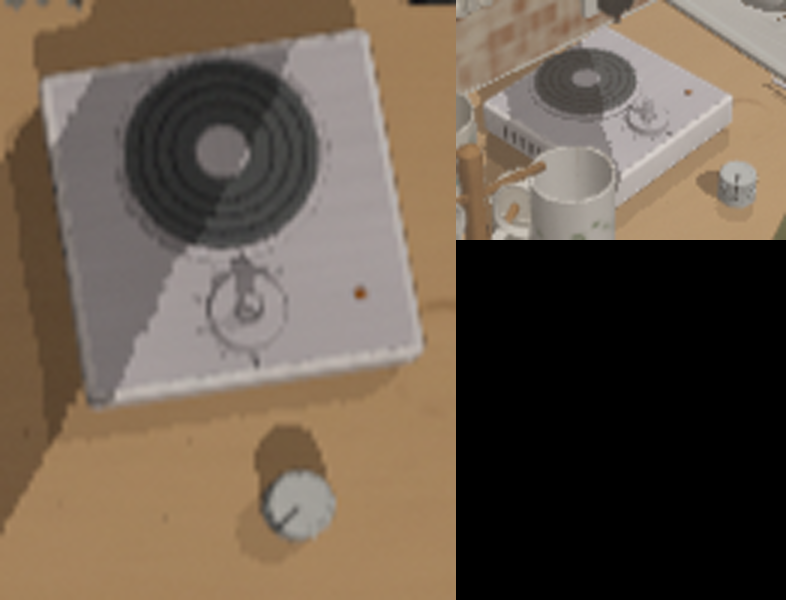

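The zoom shows the spindle ring at about (248,308) in the zoomed picture, the off dash at (256,362), and the knob top at (299,505) with its pointer towards the lower left. Next I'll measure them.

```bash
cat > m.py <<'E'
from h import *
c=cam("top");im=c["img"].astype(int);X=lambda u,v:(310+u/4.8-.4,130+v/4.8-.4)
# iron plate
hsv=cv2.cvtColor(c["img"],cv2.COLOR_RGB2HSV)
m=((hsv[:,:,2]<85)).astype(np.uint8);m[:140]=0;m[183:]=0;m[:,:332]=0;m[:,380:]=0
cs,_=cv2.findContours(m,0,1);k=max(cs,key=cv2.contourArea)
e=cv2.fitEllipse(cv2.convexHull(k));P=onz(c,*e[0],.06);print("plate",e,P)
# steel top outline: low saturation
m=((hsv[:,:,1]<45)&(hsv[:,:,2]>70)).astype(np.uint8);m[:132]=0;m[217:]=0;m[:,:315]=0;m[:,400:]=0
m=cv2.morphologyEx(m,cv2.MORPH_CLOSE,np.ones((9,9)))
cs,_=cv2.findContours(m,0,1);k=max(cs,key=cv2.contourArea)
r=cv2.minAreaRect(k);print("rect",r,[onz(c,*p,.05).round(4)[:2] for p in cv2.boxPoints(r)])
# side-edges (back/right) from contour in world
W=np.array([onz(c,*p[0],.05)[:2] for p in k])
q=cv2.approxPolyDP(k,4,True)[:,0];print("poly",q.tolist(),[onz(c,*map(float,p),.05).round(4)[:2].tolist() for p in q])
# knob
m=((hsv[:,:,1]<45)&(hsv[:,:,2]>110)).astype(np.uint8);m[:225]=0;m[250:]=0;m[:,:355]=0;m[:,385:]=0
cs,_=cv2.findContours(m,0,1);k=max(cs,key=cv2.contourArea)
(u,v),rr=cv2.minEnclosingCircle(k);print("knob",u,v,rr,onz(c,u,v,.035))
p=onz(c,*X(299,505),.035);d=onz(c,*X(274,528),.035)-p;print("knob eye",p,"pointer deg",np.degrees(np.arctan2(d[1],d[0])))
print("bezel eye",onz(c,*X(247.5,308),.0575),"dash",onz(c,*X(256,362),.05))
E
python3 m.py
python3 - <<'E'
from h import *
c=cam("top");d=cam("side")
x=cv2.resize(c["img"][180:214,340:384],None,fx=9,fy=9,interpolation=cv2.INTER_CUBIC)
x2=cv2.resize(c["img"][224:250,355:389],None,fx=9,fy=9,interpolation=cv2.INTER_CUBIC)
y=cv2.resize(d["img"][172:206,324:368],None,fx=9,fy=9,interpolation=cv2.INTER_CUBIC)
y2=cv2.resize(d["img"][198:224,356:390],None,fx=9,fy=9,interpolation=cv2.INTER_CUBIC)
z=np.zeros((545,800,3),np.uint8)
for i,o in((x,(0,0)),(x2,(310,0)),(y,(0,400)),(y2,(310,400))): z[o[0]:o[0]+i.shape[0],o[1]:o[1]+i.shape[1]]=i[:,:400]
cv2.imwrite("pics/z1.png",z[:,:,::-1])
E
```

```text
plate ((355.27850341796875, 161.46231079101562), (39.04167556762695, 40.19441223144531), 71.98551177978516) [ 0.6025122  -0.21442395  0.06      ]
rect ((357.68780517578125, 174.97109985351562), (70.0983657836914, 70.70659637451172), 81.25383758544922) [array([ 0.6563, -0.1036]), array([ 0.6842, -0.3138]), array([ 0.4739, -0.3351]), array([ 0.4467, -0.1307])]
poly [[385, 136], [319, 146], [329, 214], [397, 203]] [[0.6811, -0.3067], [0.6553, -0.1083], [0.4495, -0.1335], [0.4776, -0.3325]]
knob 372.1639404296875 234.70492553710938 7.045558452606201 [ 0.38763017 -0.25842613  0.035     ]
knob eye [ 0.38734429 -0.25761987  0.035     ] pointer deg 130.9371668362937
bezel eye [ 0.50603972 -0.22851673  0.0575    ] dash [ 0.47383532 -0.23321729  0.05      ]
```

View pics/z1.png

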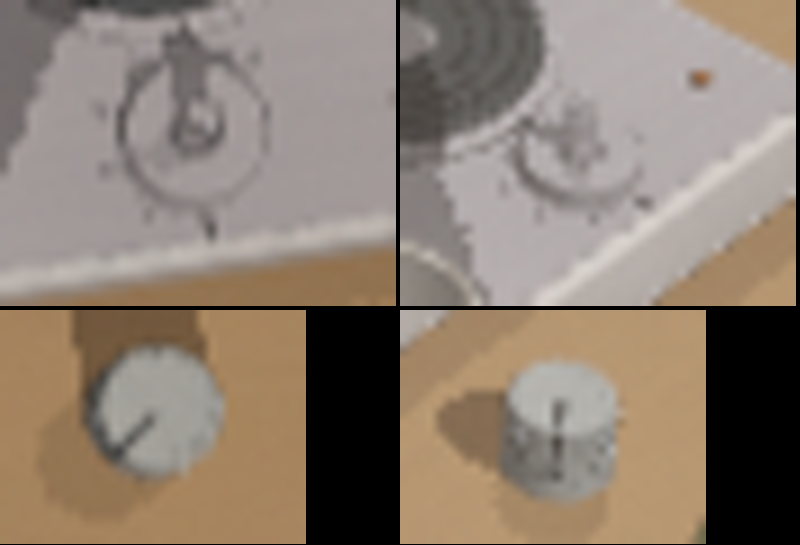

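The bottom crops show the knob's pointer running from its centre to (110,455) at the lower left. The spindle tip is at about (203,122) with the bezel centred near (194,130), and the flat can't be resolved. I'll triangulate the centres and find the flat by how far the jaws close.

```bash
cat >> h.py <<'E'
def tri(r1,r2):
    A=np.stack([r1[1],-r2[1]],1);s=np.linalg.lstsq(A,r2[0]-r1[0],rcond=None)[0]
    p,q=r1[0]+s[0]*r1[1],r2[0]+s[1]*r2[1];return (p+q)/2,np.linalg.norm(p-q)
def rel(target,yaw=None):
    s=env.observe();from scipy.spatial.transform import Rotation as R
    w,x,y,z=s["eef_rot"];M=R.from_quat([x,y,z,w]).as_matrix()
    print("tool axes y ang",np.degrees(np.arctan2(M[1,1],M[0,1])).round(2),"rel",(M.T@(np.array(target)-s["eef_pos"])).round(4),"q",np.round(s["joint_pos"],2),"t",s["t"])
E
python3 - <<'E'
from h import *
a=cam("top");b=cam("side")
print("bezel",tri(ray(a,310+247.5/4.8-.4,130+308/4.8-.4),ray(b,324+180/9-.45,172+155/9-.45)))
print("knob",tri(ray(a,372,234.8),ray(b,356+160/9-.45,198+83/9-.45)))
print("side onz",onz(b,343.55,188.8,.0575),onz(b,373.3,206.8,.035))
for p in([.505,-.228,.0585],[.505,-.228,.084],[.5065,-.2285,.084]):print(proj(a,p),proj(b,p))
rel([.505,-.228,.33])
E
```

```text
bezel (array([ 0.50622823, -0.22916007,  0.05441012]), np.float64(0.0009294294201647305))
knob (array([ 0.38718012, -0.25770503,  0.03734077]), np.float64(0.00015715514104658746))
side onz [ 0.50300861 -0.22695868  0.0575    ] [ 0.38889537 -0.25947312  0.035     ]
(np.float64(361.0297596352354), np.float64(194.06597456384011)) (np.float64(343.403077848128), np.float64(188.16092050421))
(np.float64(361.86337073733455), np.float64(192.59773743903312)) (np.float64(343.4785281860814), np.float64(182.3536258054194))
(np.float64(362.0201455582873), np.float64(192.07460746798495)) (np.float64(343.30056755329946), np.float64(182.0781752252965))
tool axes y ang -70.07 rel [ 0.397  -0.2385  0.0747] q [ 1.26  0.69 -0.19  1.57  0.16  0.9  -0.22] t 0.45
```

Units first: shifts go in shares of 500 mm and turns go in shares of 2 pi rad. So 0.397 m / 0.5 = 0.794, -0.2385 m / 0.5 = -0.477.

```bash
python3 -m jog '[{"tx":0.2, "ty":-0.12, "finger_gap":0.4}, {"tx":0.4, "ty":-0.24, "tz":0.04, "finger_gap":0.4}, {"tx":0.6, "ty":-0.36, "tz":0.08, "finger_gap":0.4}, {"tx":0.794, "ty":-0.477, "tz":0.12, "finger_gap":0.4}, {"tx":0.794, "ty":-0.477, "tz":0.15, "finger_gap":0.4}, {"tx":0.794, "ty":-0.477, "tz":0.15, "finger_gap":0.4}, {"tx":0.794, "ty":-0.477, "tz":0.15, "finger_gap":0.4}, {"tx":0.794, "ty":-0.477, "tz":0.15, "finger_gap":0.4}, {"tx":0.794, "ty":-0.477, "tz":0.15, "finger_gap":0.4}, {"tx":0.794, "ty":-0.477, "tz":0.15, "finger_gap":0.4}]'; python3 -c "
from h import *
rel([.505,-.228,.231])
c=cam('side');d=cam('top')
z=np.hstack([cv2.resize(i,None,fx=f,fy=f,interpolation=cv2.INTER_CUBIC) for i,f in((c['img'][110:230,270:410],2.8),(d['img'][130:250,310:450],2.8))]);cv2.imwrite('pics/a1.png',z[:,:,::-1])"
```

```text
t: 1.7
eef_pos: [0.5043, -0.2292, 0.3299]
eef_rot: [0.001, 0.985, 0.172, -0.0]
wrist_force: [-0.2, -0.3, -0.4]
gripper_width: 0.401
gripper_force: 0.0
tool axes y ang -70.15 rel [ 0.0012 -0.001   0.0989] q [ 0.41  0.7  -0.11  1.86  0.13  0.59 -1.  ] t 1.7
```

View pics/a1.png

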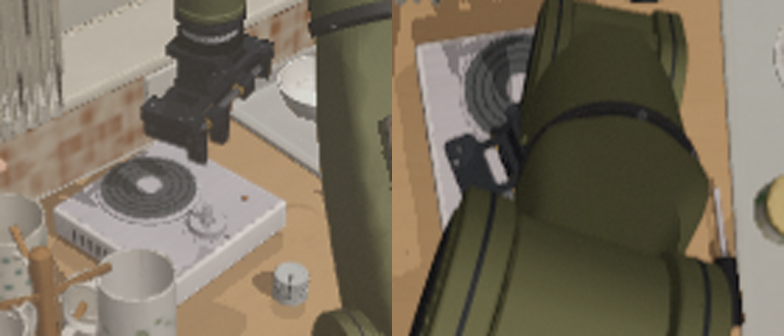

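The gripper hangs above the spindle with the jaws clear of everything. I'll go down and close.

To row units: 0.099 m / 0.5 = 0.198, 0.05 m / 0.5 = 0.1.

```bash
python3 -m jog '[{"tz":0.1, "finger_gap":0.4}, {"tz":0.198, "finger_gap":0.4}, {"tz":0.198, "finger_gap":0.4}, {"tz":0.198, "finger_gap":0}, {"tz":0.198, "finger_gap":0}, {"tz":0.198, "finger_gap":0}, {"tz":0.198, "finger_gap":0}, {"tz":0.198, "finger_gap":0}, {"tz":0.198, "finger_gap":0}]'; python3 -c "
from h import *
rel([.505,-.228,.231]);s=env.observe();print(s['wrist_force'],s['torque'],s['gripper_width']*88)"
```

```text
t: 2.92
eef_pos: [0.5058, -0.2296, 0.2326]
eef_rot: [0.002, 0.985, 0.172, 0.002]
wrist_force: [-0.0, -3.3, 7.5]
gripper_width: 0.11
gripper_force: 30.0
tool axes y ang -70.14 rel [-0.0002 -0.0018  0.0016] q [ 0.39  0.86 -0.07  1.91  0.16  0.38 -1.03] t 2.925
[-0.0208297  -3.32973108  7.52984945] [-0.80437924 -0.0622051   0.05584464] 9.638413482541496
```

To row units: 0.24 rad / 6.2832 = 0.0382.

```bash
python3 -m jog '[{"finger_gap":0.25}, {"twist":0.0191, "finger_gap":0.25}, {"twist":0.0382, "finger_gap":0.25}, {"twist":0.0382, "finger_gap":0.25}]'; python3 -m jog '[{"finger_gap":0}, {"finger_gap":0}, {"finger_gap":0}, {"finger_gap":0}, {"finger_gap":0}]'; python3 -c "
from h import *
rel([.505,-.228,.231]);s=env.observe();print(s['wrist_force'],s['torque'],s['gripper_width']*88)"
```

```text
t: 3.42
eef_pos: [0.5049, -0.2274, 0.2308]
eef_rot: [-0.0, 0.998, 0.055, -0.0]
wrist_force: [-0.3, -0.3, 0.0]
gripper_width: 0.249
gripper_force: 0.0
t: 4.05
eef_pos: [0.505, -0.2299, 0.2308]
eef_rot: [0.001, 0.999, 0.054, 0.001]
wrist_force: [0.7, -4.1, -2.1]
gripper_width: 0.115
gripper_force: 30.0
tool axes y ang -83.84 rel [ 0.0002 -0.0019 -0.0002] q [ 0.36  0.86 -0.02  1.91  0.05  0.37 -1.17] t 4.05
[ 0.67871426 -4.14339354 -2.07607286] [-1.01354983 -0.09494605  0.03159777] 10.14520426016269
```

To row units: -0.16 rad / 6.2832 = -0.0255.

```bash
python3 -m jog '[{"finger_gap":0.25}, {"twist":-0.0127, "finger_gap":0.25}, {"twist":-0.0255, "finger_gap":0.25}, {"twist":-0.0255, "finger_gap":0.25}]'; python3 -m jog '[{"finger_gap":0}, {"finger_gap":0}, {"finger_gap":0}, {"finger_gap":0}, {"finger_gap":0}]'; python3 -c "
from h import *
rel([.505,-.228,.231]);s=env.observe();print(s['wrist_force'],s['torque'],s['gripper_width']*88)"
```

```text
t: 4.55
eef_pos: [0.5049, -0.2274, 0.2307]
eef_rot: [-0.001, 0.991, 0.134, -0.0]
wrist_force: [-0.8, -0.2, 0.1]
gripper_width: 0.248
gripper_force: 0.0
t: 5.18
eef_pos: [0.5054, -0.2298, 0.2308]
eef_rot: [0.002, 0.991, 0.132, 0.001]
wrist_force: [1.0, -4.5, -2.3]
gripper_width: 0.108
gripper_force: 30.0
tool axes y ang -74.78 rel [ 0.0001 -0.0019 -0.0002] q [ 0.38  0.86 -0.06  1.91  0.12  0.37 -1.08] t 5.175
[ 1.03571594 -4.52373964 -2.29071242] [-0.97598766 -0.20405491  0.10422578] 9.53837355136569
```

The first reading was taken with a lift force, so it's suspect. I'll probe the other way.

To row units: -0.22 rad / 6.2832 = -0.035.

```bash
python3 -m jog '[{"finger_gap":0.25}, {"twist":-0.0159, "finger_gap":0.25}, {"twist":-0.035, "finger_gap":0.25}, {"twist":-0.035, "finger_gap":0.25}]'; python3 -m jog '[{"finger_gap":0}, {"finger_gap":0}, {"finger_gap":0}, {"finger_gap":0}, {"finger_gap":0}]'; python3 -c "
from h import *
rel([.505,-.228,.231]);s=env.observe();print(s['wrist_force'],s['torque'],s['gripper_width']*88)"
```

```text
t: 5.68
eef_pos: [0.5048, -0.2275, 0.2307]
eef_rot: [-0.001, 0.971, 0.241, -0.0]
wrist_force: [0.7, -0.4, 0.2]
gripper_width: 0.25
gripper_force: 0.0
t: 6.3
eef_pos: [0.5058, -0.2298, 0.2308]
eef_rot: [0.002, 0.971, 0.24, 0.001]
wrist_force: [1.3, -4.9, -3.4]
gripper_width: 0.103
gripper_force: 30.0
tool axes y ang -62.21 rel [ 0.0001 -0.002  -0.0002] q [ 0.4   0.86 -0.1   1.9   0.22  0.38 -0.95] t 6.3
[ 1.33561417 -4.93637067 -3.39261823] [-0.94762735 -0.52186897  0.02554377] 9.044057196156917
```

To row units: -0.2 rad / 6.2832 = -0.0318.

```bash
python3 -m jog '[{"finger_gap":0.25}, {"twist":-0.0159, "finger_gap":0.25}, {"twist":-0.0318, "finger_gap":0.25}, {"twist":-0.0318, "finger_gap":0.25}]'; python3 -m jog '[{"finger_gap":0}, {"finger_gap":0}, {"finger_gap":0}, {"finger_gap":0}, {"finger_gap":0}]'; python3 -c "
from h import *
rel([.505,-.228,.231]);s=env.observe();print(s['wrist_force'],s['torque'],s['gripper_width']*88)"
```

```text
t: 6.8
eef_pos: [0.5048, -0.2276, 0.2307]
eef_rot: [-0.0, 0.942, 0.337, -0.0]
wrist_force: [-0.0, 0.6, -0.2]
gripper_width: 0.251
gripper_force: 0.0
t: 7.42
eef_pos: [0.5062, -0.2296, 0.2309]
eef_rot: [0.002, 0.942, 0.336, 0.001]
wrist_force: [3.0, -5.3, -4.1]
gripper_width: 0.092
gripper_force: 30.0
tool axes y ang -50.73 rel [ 0.0001 -0.002  -0.0001] q [ 0.43  0.87 -0.15  1.9   0.3   0.39 -0.83] t 7.425
[ 3.04871357 -5.25682083 -4.08575544] [-0.88765557 -0.67180031  0.04818186] 8.129808790909493
```

The width of 8.1 mm means the jaws are square on the flat, with the flat facing about 129° (spindle about 1.03 rad). I'll turn it anticlockwise with a little overtravel against the stop.

To row units: -1.03 rad / 6.2832 = -0.1639.

```bash
python3 -m jog '[{"twist":-0.0207, "finger_gap":0}, {"twist":-0.0414, "finger_gap":0}, {"twist":-0.0621, "finger_gap":0}, {"twist":-0.0828, "finger_gap":0}, {"twist":-0.1035, "finger_gap":0}, {"twist":-0.1241, "finger_gap":0}, {"twist":-0.1448, "finger_gap":0}, {"twist":-0.1639, "finger_gap":0}, {"twist":-0.1639, "finger_gap":0}]'; python3 -c "
from h import *
rel([.505,-.228,.231]);s=env.observe();print(s['wrist_force'],s['torque'],s['gripper_width']*88)"; python3 -m jog '[{"twist":-0.0095, "finger_gap":0}, {"twist":-0.0191, "finger_gap":0}, {"twist":-0.0191, "finger_gap":0}, {"twist":-0.0191, "finger_gap":0}]'; python3 -c "
from h import *
rel([.505,-.228,.231]);s=env.observe();print(s['wrist_force'],s['torque'],s['gripper_width']*88)"
```

```text
t: 8.55
eef_pos: [0.5059, -0.2289, 0.2308]
eef_rot: [0.001, 0.655, 0.756, 0.001]
wrist_force: [4.3, -3.3, -4.1]
gripper_width: 0.089
gripper_force: 30.0
tool axes y ang 8.23 rel [ 0.001  -0.0008 -0.0002] q [ 0.57  0.89 -0.4   1.9   0.68  0.49 -0.16] t 8.55
[ 4.28840185 -3.31807995 -4.12482892] [-0.66840084 -0.99082371 -0.15319919] 7.832675585671499
t: 9.05
eef_pos: [0.5058, -0.2286, 0.2308]
eef_rot: [0.001, 0.608, 0.794, 0.0]
wrist_force: [4.4, -3.3, -4.9]
gripper_width: 0.092
gripper_force: 30.0
tool axes y ang 15.05 rel [ 0.0008 -0.0006 -0.0002] q [ 0.59  0.89 -0.43  1.9   0.72  0.51 -0.08] t 9.05
[ 4.38338098 -3.34143894 -4.85837755] [-0.67801708 -1.03599481 -0.19002516] 8.084325957335096
```

To row units: -0.14 rad / 6.2832 = -0.0223.

```bash
python3 -m jog '[{"twist":-0.0095, "finger_gap":0}, {"twist":-0.0223, "finger_gap":0}, {"twist":-0.0223, "finger_gap":0}, {"twist":-0.0223, "finger_gap":0}]'; python3 -c "
from h import *
rel([.505,-.228,.231]);s=env.observe();print(s['wrist_force'],s['torque'],s['gripper_width']*88)"
```

```text
t: 9.55
eef_pos: [0.5054, -0.2284, 0.2308]
eef_rot: [0.001, 0.551, 0.834, 0.0]
wrist_force: [4.6, -3.1, -3.5]
gripper_width: 0.093
gripper_force: 30.0
tool axes y ang 23.12 rel [ 0.0005 -0.0002 -0.0002] q [ 0.61  0.9  -0.46  1.9   0.76  0.53  0.02] t 9.55
[ 4.57973724 -3.12194227 -3.48333491] [-0.66202013 -0.98775415 -0.18326034] 8.204909110901648
```

```bash
cat > p.py <<'E'
from h import *
rel([.505,-.228,.231]);s=env.observe();print(s['wrist_force'].round(2),s['torque'].round(2),s['gripper_width']*88)
E
python3 -m jog '[{"finger_gap":0.25}, {"finger_gap":0.25}, {"finger_gap":0}, {"finger_gap":0}, {"finger_gap":0}, {"finger_gap":0}, {"finger_gap":0}]' >/dev/null; python3 p.py
python3 -m jog '[{"finger_gap":0.25}, {"twist":0.0207, "finger_gap":0.25}, {"twist":0.0414, "finger_gap":0.25}, {"twist":0.0414, "finger_gap":0.25}, {"twist":0.0414, "finger_gap":0}, {"twist":0.0414, "finger_gap":0}, {"twist":0.0414, "finger_gap":0}, {"twist":0.0414, "finger_gap":0}, {"twist":0.0414, "finger_gap":0}]'>/dev/null; python3 p.py
python3 -m jog '[{"finger_gap":0.25}, {"twist":0.0207, "finger_gap":0.25}, {"twist":0.0414, "finger_gap":0.25}, {"twist":0.0414, "finger_gap":0.25}, {"twist":0.0414, "finger_gap":0}, {"twist":0.0414, "finger_gap":0}, {"twist":0.0414, "finger_gap":0}, {"twist":0.0414, "finger_gap":0}, {"twist":0.0414, "finger_gap":0}]'>/dev/null; python3 p.py
```

```text
tool axes y ang 23.35 rel [-0.0004 -0.0003 -0.0003] q [ 0.61  0.9  -0.46  1.9   0.76  0.53  0.03] t 10.425
[ 0.88  2.96 -1.05] [ 0.52 -0.33 -0.08] 8.417161433342615
tool axes y ang 8.43 rel [ 0.0003 -0.0008 -0.0001] q [ 0.57  0.89 -0.4   1.9   0.69  0.49 -0.16] t 11.55
[ 5.07 -0.85 -3.01] [-0.23 -1.18 -0.04] 8.206759819057908
tool axes y ang -6.44 rel [ 0.0001 -0.001  -0.0002] q [ 0.54  0.88 -0.33  1.9   0.6   0.46 -0.34] t 12.675
[ 5.13 -1.41 -4.88] [-0.3  -1.09  0.05] 8.20013173286403
```

To row units: -0.12 rad / 6.2832 = -0.0191.

```bash
q(){ python3 p.py; }
python3 -m jog '[{"twist":-0.0095, "finger_gap":0}, {"twist":-0.0191, "finger_gap":0}, {"twist":-0.0191, "finger_gap":0}]' >/dev/null; q
python3 -m jog '[{"twist":-0.0095, "finger_gap":0}, {"twist":-0.0191, "finger_gap":0}, {"twist":-0.0191, "finger_gap":0}]' >/dev/null; q
python3 -m jog '[{"twist":-0.0095, "finger_gap":0}, {"twist":-0.0191, "finger_gap":0}, {"twist":-0.0191, "finger_gap":0}]' >/dev/null; q
```

```text
tool axes y ang 0.42 rel [ 0.0004 -0.0009 -0.0002] q [ 0.55  0.88 -0.36  1.9   0.64  0.48 -0.26] t 13.05
[ 4.67 -0.75 -4.11] [-0.23 -1.09 -0.07] 7.9830352381708884
tool axes y ang 7.26 rel [ 0.0008 -0.0008 -0.0002] q [ 0.57  0.89 -0.39  1.9   0.68  0.49 -0.18] t 13.425
[ 4.99 -2.56 -4.85] [-0.54 -1.16 -0.15] 7.523303594930079
tool axes y ang 14.09 rel [ 0.0012 -0.0005 -0.0002] q [ 0.59  0.89 -0.42  1.89  0.72  0.51 -0.09] t 13.8
[ 4.84 -2.6  -5.71] [-0.55 -1.25 -0.29] 7.781113530654876
```

The reaction torque climbs past about 7° while the width is at its minimum there, so the spindle is at its stop. I'll release, lift, refine the pointer angle and work out the move to the knob.

To row units: -0.07 m / 0.5 = -0.14, -0.05 m / 0.5 = -0.1.

```bash
python3 -m jog '[{"finger_gap":0}, {"finger_gap":0}, {"finger_gap":0.3}, {"finger_gap":0.3}, {"tz":-0.1, "finger_gap":0.3}, {"tz":-0.14, "finger_gap":0.75}, {"tz":-0.14, "finger_gap":0.75}]'
python3 - <<'E'
from h import *
rel([.388,-.258,.25])
b=cam("side");X=lambda u,v:(356+(u-400)/9-.45,198+(v-310)/9-.45)
p=onz(b,*X(560.5,400),.035);q=onz(b,*X(558,431),.035);d=q-p;print(p,q,np.degrees(np.arctan2(d[1],d[0])))
a=cam("top");Y=lambda u,v:(355+u/9-.45,224+(v-310)/9-.45)
p=onz(a,*Y(155,415),.035);q=onz(a,*Y(108,460),.035);d=q-p;print(p,q,np.degrees(np.arctan2(d[1],d[0])))
E
```

```text
t: 14.68
eef_pos: [0.5048, -0.228, 0.3019]
eef_rot: [0.001, 0.615, 0.789, 0.0]
wrist_force: [-0.1, -0.6, -0.3]
gripper_width: 0.498
gripper_force: 0.0
tool axes y ang 14.15 rel [-0.0004 -0.1207  0.0517] q [ 0.65  0.79 -0.53  1.86  0.62  0.66 -0.01] t 14.675
[ 0.38601488 -0.25713158  0.035     ] [ 0.37430958 -0.2448196   0.035     ] 133.55302255143212
[ 0.38616072 -0.25722269  0.035     ] [ 0.37191099 -0.24142465  0.035     ] 132.05026674215796
```

To row units: 0.124 m / 0.5 = 0.248, -0.1207 m / 0.5 = -0.2414, -0.495 rad / 6.2832 = -0.0788.

```bash
python3 -m jog '[{"ty":-0.1, "twist":-0.0271, "finger_gap":0.75}, {"ty":-0.2, "twist":-0.0541, "finger_gap":0.75}, {"ty":-0.2414, "tz":0.04, "twist":-0.0788, "finger_gap":0.75}, {"ty":-0.2414, "tz":0.1, "twist":-0.0788, "finger_gap":0.75}, {"ty":-0.2414, "tz":0.18, "twist":-0.0788, "finger_gap":0.75}, {"ty":-0.2414, "tz":0.248, "twist":-0.0788, "finger_gap":0.75}, {"ty":-0.2414, "tz":0.248, "twist":-0.0788, "finger_gap":0.75}, {"ty":-0.2414, "tz":0.248, "twist":-0.0788, "finger_gap":0.75}]'
python3 - <<'E'
from h import *
rel([.388,-.258,.178])
c=cam('side');d=cam('top')
z=np.hstack([cv2.resize(i,None,fx=f,fy=f,interpolation=cv2.INTER_CUBIC) for i,f in((c['img'][130:250,310:450],2.8),(d['img'][160:280,310:450],2.8))]);cv2.imwrite('pics/a2.png',z[:,:,::-1])
E
```

```text
t: 15.78
eef_pos: [0.3879, -0.2572, 0.1769]
eef_rot: [-0.0, 0.402, 0.915, 0.0]
wrist_force: [-0.7, -0.4, -0.4]
gripper_width: 0.75
gripper_force: 0.0
tool axes y ang 42.54 rel [-0.0006 -0.0004 -0.0011] q [ 0.61  0.94 -0.2   2.17  1.3   0.17 -0.07] t 15.775
```

View pics/a2.png

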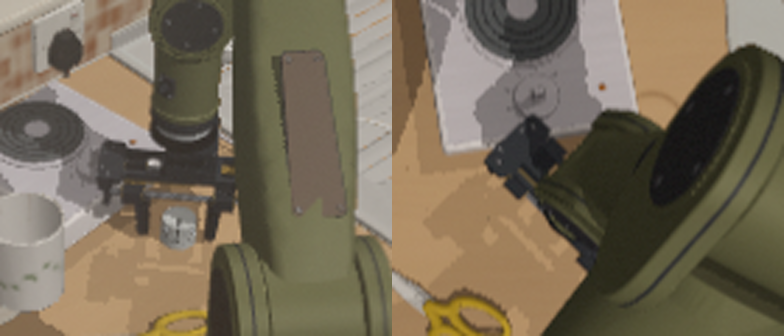

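The jaws straddle the knob at (180,228) in the left half of the picture. I'll close, lift, and turn the pointer to 187.8°.

To row units: -0.14 m / 0.5 = -0.28, -0.11 m / 0.5 = -0.22.

```bash
python3 -m jog '[{"finger_gap":0}, {"finger_gap":0}, {"finger_gap":0}, {"finger_gap":0}, {"finger_gap":0}, {"finger_gap":0}, {"tz":-0.1, "finger_gap":0}, {"tz":-0.22, "finger_gap":0}, {"tz":-0.28, "finger_gap":0}, {"tz":-0.28, "finger_gap":0}]'
python3 - <<'E'
from h import *
rel([.5042,-.229,.298]);print(env.observe()['gripper_width']*88)
E
```

```text
t: 17.12
eef_pos: [0.3883, -0.2579, 0.3183]
eef_rot: [0.002, 0.403, 0.915, -0.0]
wrist_force: [0.3, -0.6, -2.0]
gripper_width: 0.468
gripper_force: 30.0
tool axes y ang 42.46 rel [-0.0569  0.105   0.0207] q [ 0.88  0.7  -0.64  2.11  0.78  0.58  0.42] t 17.125
41.16136695454913
```

To row units: 0.105 m / 0.5 = 0.21, 0.075 m / 0.5 = 0.15, -0.965 rad / 6.2832 = -0.1536.

```bash
python3 -m jog '[{"tx":-0.02, "ty":0.04, "twist":-0.0255, "finger_gap":0}, {"tx":-0.05, "ty":0.09, "twist":-0.0509, "finger_gap":0}, {"tx":-0.08, "ty":0.15, "twist":-0.0764, "finger_gap":0}, {"tx":-0.1138, "ty":0.21, "twist":-0.1019, "finger_gap":0}, {"tx":-0.1138, "ty":0.21, "twist":-0.1273, "finger_gap":0}, {"tx":-0.1138, "ty":0.21, "twist":-0.1536, "finger_gap":0}, {"tx":-0.1138, "ty":0.21, "twist":-0.1536, "finger_gap":0}, {"tx":-0.1138, "ty":0.21, "twist":-0.1536, "finger_gap":0}]'
python3 - <<'E'
from h import *
rel([.5042,-.229,.298])
c=cam('side');d=cam('top')
z=np.hstack([cv2.resize(i,None,fx=f,fy=f,interpolation=cv2.INTER_CUBIC) for i,f in((c['img'][120:220,280:400],3.3),(d['img'][130:230,310:430],3.3))]);cv2.imwrite('pics/a3.png',z[:,:,::-1])
E
```

```text
t: 18.12
eef_pos: [0.5035, -0.2285, 0.3157]
eef_rot: [-0.001, -0.067, 0.998, 0.0]
wrist_force: [0.3, -0.6, -1.0]
gripper_width: 0.461
gripper_force: 30.0
tool axes y ang 97.67 rel [-0.0006 -0.0006  0.0177] q [ 0.84  0.87 -0.9   1.85  0.89  0.89  1.21] t 18.125
```

View pics/a3.png

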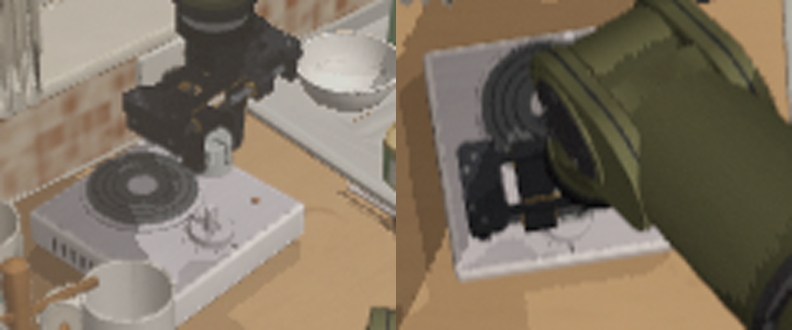

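The knob is held over the spindle, with its pointer line visible at (215,150) on the front side. I'll lower it and watch the force.

To row units: 0.06 m / 0.5 = 0.12, 0.05 m / 0.5 = 0.1.

```bash
python3 -m jog '[{"tz":0.06, "finger_gap":0}, {"tz":0.1, "finger_gap":0}, {"tz":0.12, "finger_gap":0}, {"tz":0.12, "finger_gap":0}]'; python3 p.py; python3 -m jog '[{"tz":0.01, "finger_gap":0}, {"tz":0.02, "finger_gap":0}, {"tz":0.02, "finger_gap":0}]'; python3 p.py
```

```text
t: 18.73
eef_pos: [0.5038, -0.2286, 0.2566]
eef_rot: [-0.0, -0.068, 0.998, -0.0]
wrist_force: [0.8, -0.6, -0.4]
gripper_width: 0.463
gripper_force: 30.0
tool axes y ang 97.77 rel [-0.0013  0.0004  0.0256] q [ 0.81  0.95 -0.83  1.88  1.    0.79  1.12] t 18.725
[ 0.84 -0.63 -0.36] [ 0.07 -0.13 -0.01] 40.75296359945518
t: 19.1
eef_pos: [0.5036, -0.2292, 0.2464]
eef_rot: [-0.0, -0.068, 0.998, -0.0]
wrist_force: [0.1, -2.7, -2.4]
gripper_width: 0.463
gripper_force: 29.9
tool axes y ang 97.76 rel [-0.0016  0.001   0.0154] q [ 0.8   0.96 -0.82  1.88  1.02  0.78  1.1 ] t 19.1
[ 0.06 -2.75 -2.4 ] [-0.5  -0.04 -0.04] 40.77978720582853
```

The underside is at 19 mm, below the 26 mm blocking height, so the D is engaged. I'll carry on down.

To row units: 0.009 m / 0.5 = 0.018, 0.005 m / 0.5 = 0.01.

```bash
python3 -m jog '[{"tz":0.01, "finger_gap":0}, {"tz":0.018, "finger_gap":0}, {"tz":0.018, "finger_gap":0}]'; python3 p.py; python3 -m jog '[{"tz":0.008, "finger_gap":0}, {"tz":0.014, "finger_gap":0}, {"tz":0.014, "finger_gap":0}, {"tz":0.014, "finger_gap":0}]'; python3 p.py
```

```text
t: 19.48
eef_pos: [0.5036, -0.2291, 0.2372]
eef_rot: [-0.0, -0.068, 0.998, -0.0]
wrist_force: [-0.5, -5.0, -2.6]
gripper_width: 0.462
gripper_force: 29.9
tool axes y ang 97.77 rel [-0.0015  0.001   0.0062] q [ 0.79  0.98 -0.8   1.89  1.04  0.77  1.09] t 19.475
[-0.5  -5.   -2.59] [-0.89  0.04 -0.03] 40.692088573184236
t: 19.98
eef_pos: [0.5036, -0.2291, 0.2311]
eef_rot: [-0.0, -0.068, 0.998, -0.001]
wrist_force: [-2.3, -4.9, 5.0]
gripper_width: 0.464
gripper_force: 30.1
tool axes y ang 97.77 rel [-0.0015  0.0009  0.0001] q [ 0.79  0.99 -0.8   1.89  1.05  0.76  1.08] t 19.975
[-2.35 -4.9   5.03] [-0.95  0.45 -0.03] 40.847669016651075
```

Units first: shifts go in shares of 500 mm and turns go in shares of 2 pi rad. So 0.002 m / 0.5 = 0.004, 0.001 m / 0.5 = 0.002.

```bash
python3 -m jog '[{"tz":0.002, "finger_gap":0}, {"tz":0.004, "finger_gap":0}, {"tz":0.004, "finger_gap":0}]'; python3 p.py; python3 -m jog '[{"tz":0.002, "finger_gap":0}, {"tz":0.004, "finger_gap":0}, {"tz":0.004, "finger_gap":0}, {"tz":0.004, "finger_gap":0}]'; python3 p.py
```

```text
t: 20.35
eef_pos: [0.5036, -0.2289, 0.2305]
eef_rot: [-0.0, -0.068, 0.998, -0.001]
wrist_force: [-6.9, -3.3, 15.9]
gripper_width: 0.462
gripper_force: 30.3
tool axes y ang 97.78 rel [-0.0015  0.0006 -0.0005] q [ 0.79  0.99 -0.79  1.89  1.05  0.76  1.08] t 20.35
[-6.93 -3.31 15.92] [-0.94  1.21 -0.01] 40.67679051536169
t: 20.85
eef_pos: [0.5035, -0.2286, 0.2303]
eef_rot: [0.0, -0.068, 0.998, -0.002]
wrist_force: [-10.3, -5.6, 32.5]
gripper_width: 0.463
gripper_force: 30.6
tool axes y ang 97.78 rel [-0.0015  0.0004 -0.0007] q [ 0.79  0.99 -0.79  1.89  1.06  0.76  1.07] t 20.85
[-10.33  -5.57  32.46] [-0.93  1.99 -0.04] 40.71106328635692
```

It's hard on the stop: the height matches home and the force rises steeply. I'll ease off slightly and take a look.

To row units: -0.001 m / 0.5 = -0.002.

```bash
python3 -m jog '[{"tz":-0.002, "finger_gap":0}, {"tz":-0.002, "finger_gap":0}, {"tz":-0.002, "finger_gap":0}]'
python3 - <<'E'
from h import *
rel([.5042,-.229,.2304])
c=cam('side');d=cam('top')
z=np.hstack([cv2.resize(i,None,fx=f,fy=f,interpolation=cv2.INTER_CUBIC) for i,f in((c['img'][150:220,300:380],5),(d['img'][160:230,320:400],5))]);cv2.imwrite('pics/a4.png',z[:,:,::-1])
E
```

```text
t: 21.22
eef_pos: [0.5036, -0.2288, 0.2304]
eef_rot: [0.0, -0.068, 0.998, -0.002]
wrist_force: [-8.9, -4.3, 24.7]
gripper_width: 0.463
gripper_force: 30.5
tool axes y ang 97.78 rel [-0.0006 -0.0003  0.    ] q [ 0.79  0.99 -0.79  1.89  1.06  0.76  1.07] t 21.225
```

View pics/a4.png

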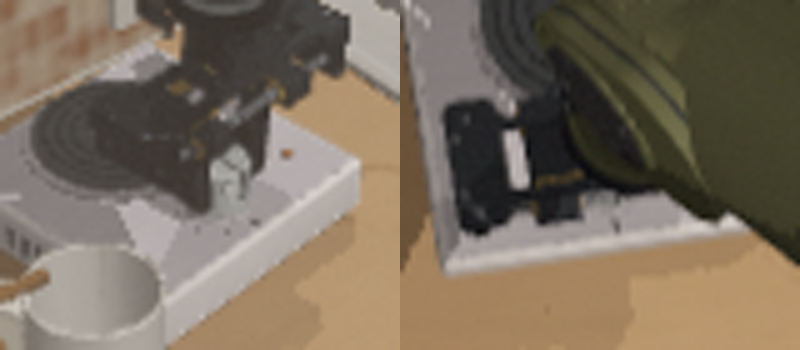

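The picture shows the knob down on the bezel at (230,175), with its pointer at (235,185) in line with the off dash at (257,222). Handing in.

```bash
python3 -c "
from rig import env
print(env.finish_job())"
```

```text
the job is handed in; nothing more can be done
None
```

The spindle is turned to off at its stop, and the knob is pushed fully home with its pointer at the off mark and still held down; I've handed the job in at about 21 s, but the hand-in gave no verdict.

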